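# Set the retaining ring of a leaning label-roll stand

## Robot

A 7-joint arm with a two-finger parallel gripper is mounted at the origin on the work surface. World frame = base frame: x ahead of the robot, y to its left, z up, the work surface at z = 0. Lengths are in m, angles in rad, forces in N, time in s.
With the tool pointing down it reaches from about 0.425 to 0.825 m from the base axis. Payload 3.6 kg.
Tool frame: the origin (TCP) lies at the very end of the fingers, on their centre line; the grasp point (between the pads) lies 19 mm behind it (ctrl.grasp_offset is the x of the grasp point in the tool frame, in m); x points along the fingers, z is the direction in which the jaws open and shut, and the axes are right-handed (so a half turn about x gives the same grasp; the last joint's range is limited). The gripper opens to 85 mm and grips with 20 to 120 N. Pads are 22 mm wide; open, the fingers measure 114 mm over their backs; the gripper's body (76 mm by 85 mm) begins 54 mm behind the grasp point. The pads swing forward as they close: fully open they stand 13 mm farther back than shut.
Start: joints at [1.313, 0.615, -0.013, 1.423, 0.008, 1.103, -0.04], TCP at [0.149, -0.633, 0.231] pointing down, gripper open.
Joint ranges: [-3.12, 3.12], [-0.3, 2.06], [-1.34, 1.32], [0.26, 2.42], [-1.36, 4.5], [0.01, 1.98], [-2.84, 2.84]. Speed limits (rad/s): [2.79, 2.79, 3.14, 3.14, 3.14, 3.14, 3.14].

## Interface

Orientations are given as a unit quaternion [x, y, z, w].
In Python, from rig import ctrl gives the robot as it stands.
- The arm moves only by the tool carry_out, never from a script. Its argument "deltas" is a list of rows, each a list of 6 numbers: the shift along the tool's x, y, z in mm, then the turn, a rotation vector about the tool's x, y, z in degrees. A call has 1 to 5 rows; each row is the pose to reach, as a shift and turn from the pose commanded when the call began, along the tool's axes at that moment; what a row does not reach only later rows make up. A row lasts 1/8 s, in which the tool goes at most 62.5 mm and 10.7 degrees, less where a joint would pass 70% of its speed; a pose out of reach is approached as far as the arm can. A call with a gripper value outside its range is refused whole. "hand" is the closure, from -1 (fully open) to 1 (shut), set as the call begins (left out, the last holds). The fingers move at their own pace and stop on an object; "force" is the grip in N (left out, the last holds). Time passes only in rows, so rows that repeat a pose let the fingers close. It gives the time, the measured TCP pose, the force and the opening at its end, in the units of the state.
- ctrl.observe(): the state, without advancing time (a new reading comes with each control period).
- ctrl.capture(name): name is "scene" or "top"; returns the picture (400x640x3 uint8, red, green, blue); there is no depth.
- ctrl.get_calibration(name): a dict with "fx", "fy", "cx", "cy" (pixels), "R" (3x3) and "t" (3): a world point X has camera coordinates R X + t. Camera axes: x right, y down, z forward; pixel columns grow to the right and rows downward; lengths in m; the calibration is good to about 2 mm. A picture is of the moment at which its call begins. get_calibration takes no time and is no camera call.
- ctrl.finish_job(): hands the job in, once; it reports no verdict.
The state is a dict: "time": time; "joint_positions": joint angles; "joint_vel": joint speeds; "joint_efforts": joint torques, N m; "tool_pos": TCP position; "ee_rot": TCP orientation; "force": force on the tool from outside, world axes, zero at the start; "torque": the same for the moment, N m; "gripper_width": finger opening in m.
Only numpy, scipy, OpenCV 4.12 (cv2) and the standard library are available. Lean on these libraries where they do the work, as an engineer would, in place of code of your own. Each camera call takes 0.05 s, during which the arm holds its last target.

## Task

The label roll on the leaning spindle needs its retaining ring set: screw the grey ring down (clockwise, seen from the spindle's free end) until you feel it bear on the roll, without forcing it, then screw it back half a turn so that the roll can turn freely with little end play. Let go of the ring and leave the pen cup, the spare roll and the blue crate where they are.

Things in the scene. Friction and masses are not known exactly. Their poses are not given: they have to be found in the camera images.
- stand: grey label-roll stand, screwed down: base plate 170 x 130 mm and a post with a steel threaded spindle, 21 mm across, leaning 30 degrees from vertical towards the robot. Origin on the spindle's axis, 85 mm above the table; z points up along the spindle (free end at z = 103 mm), -x to the side it leans to. The base reaches 97 mm to that side and 65 mm to left and right
- ring_center (a point): centre of the retaining ring: grey ribbed cylinder, 50 mm across, 36 mm long along the spindle, z up along the spindle; 9 to 27 mm of spindle stand out above its top. Coarse thread, 16 mm per turn; turns easily (about 0.08 N m of friction) until it bears on the roll, then the moment climbs springily by about 0.2 N m per rad; over 0.4 N m is forcing. A white dash on its top shows its angle
- ring (a joint): angle of the ring on its thread in rad; grows as it is screwed down (clockwise seen from the spindle's free end, that is about minus z of the stand), 16 mm of advance per 6.28 rad. It starts about half a turn to one turn (3 to 6 rad) short of the roll; how far is to be felt
- roll_center (a point): middle of the label roll: white paper cylinder about 80 mm in diameter and 40 mm wide on the spindle under the retaining ring; it spins freely on a stiffly sprung hub whose place along the spindle varies
- pen_cup: black pen cup with three pens, 74 mm across, 160 mm high with the pens; origin at its underside. To be left alone
- spare_roll: spare label roll lying flat on the table, 96 mm across, 50 mm high; origin at its underside. To be left alone
- crate: open blue plastic crate, 260 x 190 x 110 mm; origin at its underside. To be left alone
Not all that is in view belongs to the job. What is meant by the stand is not purple or turquoise, and is the larger of those in its own colour.

How it is judged:
By the outcome, as a careful person would: the job done as asked, in the order asked, and still so for the second after the job is handed in, with the robot touching nothing.
It also fails if it takes over 70 s, if anything falls off the work surface, if the arm or the gripper's body presses on something with over 40 N, if the wrist force passes 120 N, or if a joint passes its speed limit or range.

## Working session

There is one attempt and no reset: what is moved stays moved. The work goes in short steps, Python scripts to look and compute and a tool call to move; the robot and the scene stay as the last step left them, time stands still between calls to the robot, and variables do not carry over. Pictures are saved under pics/ and viewed, and the job is handed in when it is done.

Besides the shell and the picture viewer there is one more tool, called after "Request:" as a command line: name --pt "numbers of a row" for each row, then --argument value for the rest. carry_out: Moves the arm, as the interface text tells. Its arguments: {"type":"object","properties":{"deltas":{"type":"array"},"hand":{"type":"number"},"force":{"type":"number"}},"required":["deltas"]}

```bash
mkdir -p pics; ls; python3 - <<'E'
from rig import ctrl
import cv2,numpy as np
np.set_printoptions(precision=4,suppress=True)
print(ctrl.observe()); print(ctrl.grasp_offset)
for n in("scene","top"):
    im=ctrl.capture(n); cv2.imwrite(f"pics/{n}0.png",im[:,:,::-1]); print(n,ctrl.get_calibration(n))
E
```

```text
pics
{'time': 0.0, 'joint_positions': array([ 1.3135,  0.6159, -0.0126,  1.4249,  0.0081,  1.1034, -0.0404]), 'joint_vel': array([ 0.0015,  0.0004,  0.0006,  0.0032,  0.0002, -0.0005, -0.0003]), 'joint_efforts': array([  0.0006, -46.9217,   0.259 , -17.1033,   0.0099,   0.0096,
         0.    ]), 'tool_pos': array([ 0.1485, -0.632 ,  0.2301]), 'ee_rot': array([ 0.4396,  0.555 , -0.4385,  0.5535]), 'force': array([-0.0509, -1.4749, -1.293 ]), 'torque': array([-0.0299,  0.0021, -0.0656]), 'gripper_width': 0.0856438086332151}
-0.0187
scene {'fx': 452.20810868919295, 'fy': 452.20810868919295, 'cx': 313.50124397006664, 'cy': 192.16182689253938, 'R': array([[-0.5111,  0.8595, -0.0064],
       [ 0.4759,  0.2768, -0.8348],
       [-0.7158, -0.4297, -0.5505]]), 't': array([ 0.305 , -0.1561,  1.8064])}
top {'fx': 446.6692411783573, 'fy': 446.6692411783573, 'cx': 321.49560894906244, 'cy': 203.5583054914438, 'R': array([[ 0.0258, -0.9997,  0.0011],
       [-0.9832, -0.0255, -0.1808],
       [ 0.1808,  0.0036, -0.9835]]), 't': array([-0.0314,  0.5697,  1.2182])}
```

View pics/scene0.png

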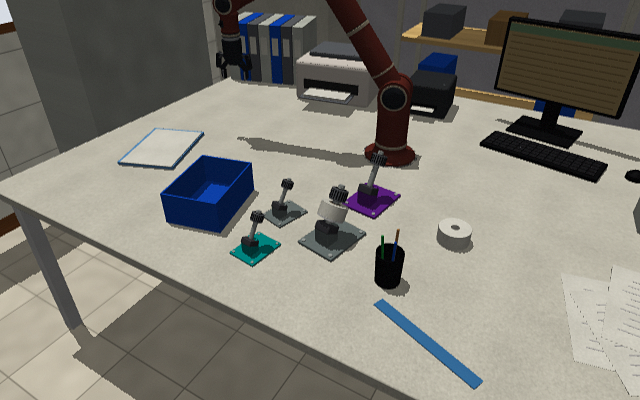

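View pics/top0.png

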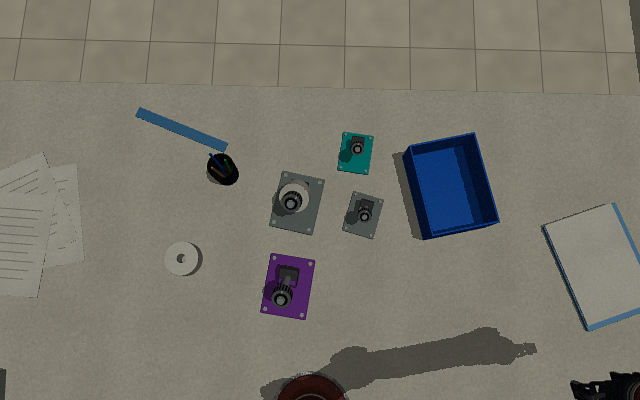

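Candidates for the stand:
- Large grey one with the roll: top (297,203), scene (332,225).
- Small grey one: top (363,214).
- Purple: top (288,287).
- Turquoise: top (356,152).

I choose the large grey one with the roll and check it in close crops.

```bash
python3 - <<'E'
import cv2,numpy as np
a=cv2.imread("pics/scene0.png")[170:270,285:385]; b=cv2.imread("pics/top0.png")[160:245,260:335]
a=cv2.resize(a,(400,400),interpolation=cv2.INTER_CUBIC)
b=cv2.resize(b,(400,453),interpolation=cv2.INTER_CUBIC)
c=np.zeros((453,800,3),np.uint8);c[:400,:400]=a;c[:453,400:]=b
cv2.imwrite("pics/crop0.png",c)
E
```

```text
(no output)
```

View pics/crop0.png

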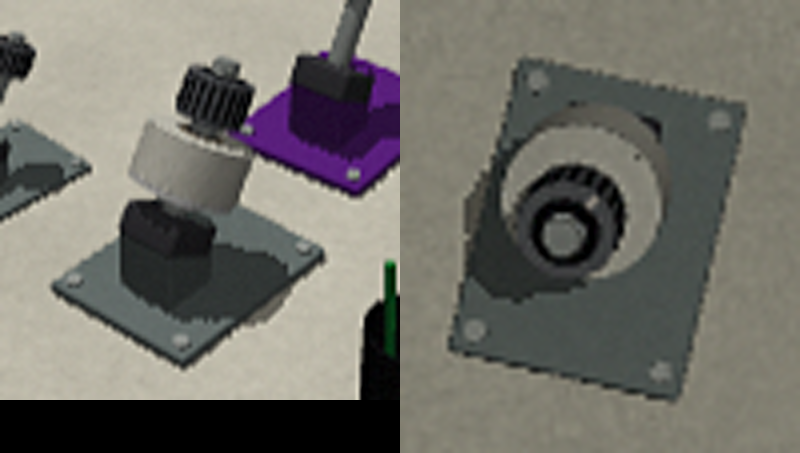

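```bash
cat > h.py <<'E'
import numpy as np,cv2
from rig import ctrl
np.set_printoptions(precision=4,suppress=True)
C={n:ctrl.get_calibration(n) for n in("scene","top")}
def ray(n,u,v):
    c=C[n];R=np.array(c['R']);t=np.array(c['t'])
    d=R.T@np.array([(u-c['cx'])/c['fx'],(v-c['cy'])/c['fy'],1]);return -R.T@t,d/np.linalg.norm(d)
def plane(n,u,v,z):
    o,d=ray(n,u,v);return o+d*(z-o[2])/d[2]
def tri(p,q):
    o1,d1=ray("scene",*p);o2,d2=ray("top",*q)
    s=np.linalg.lstsq(np.c_[d1,-d2],o2-o1,rcond=None)[0]
    a=o1+s[0]*d1;b=o2+s[1]*d2;return (a+b)/2,np.linalg.norm(a-b)
def proj(n,X):
    c=C[n];p=np.array(c['R'])@X+np.array(c['t']);return c['fx']*p[0]/p[2]+c['cx'],c['fy']*p[1]/p[2]+c['cy']
E
python3 - <<'E'
from h import *
im=cv2.imread("pics/top0.png");crop=im[160:245,260:335]
hsv=cv2.cvtColor(im,cv2.COLOR_BGR2HSV)
print(im[230,310],im[240,330],im[180,285])
K=5.333
cs=[((x-400)/K+260-.4,y/K+160-.4) for x,y in[(520,58),(745,102),(680,400),(450,350)]]
P=np.array([plane("top",*c,.008) for c in cs]);print(P)
print([np.linalg.norm(P[i]-P[(i+1)%4]) for i in range(4)])
ax=(P[0]+P[1]-P[2]-P[3])/2; print("yaw of +x",np.arctan2(ax[1],ax[0]))
e=ax/np.linalg.norm(ax);ctr=P.mean(0);print("ctr",ctr,"org",ctr+e*.012)
o=ctr+e*.012;o[2]=.085
a=-e*.5+np.array([0,0,np.cos(np.pi/6)]);a/=np.linalg.norm(a)
tip=o+.103*a;print("tip",tip,proj("top",tip),proj("scene",tip))
print(tri((342,186),(290.5,203.7)))
Q=np.array([plane("scene",285+x/4-.4,170+y/4-.4,.008) for x,y in[(52,285),(183,365),(325,255)]]);print(Q)
E
```

```text
[105 110 106] [112 126 128] [76 81 74]
[[ 0.6757  0.1036  0.008 ]
 [ 0.6537 -0.0229  0.008 ]
 [ 0.486   0.0084  0.008 ]
 [ 0.5102  0.135   0.008 ]]
[np.float64(0.12837385089368694), np.float64(0.17059827641789405), np.float64(0.12886930550176398), np.float64(0.168472271923361)]
yaw of +x -0.18599904027025618
ctr [0.5814 0.056  0.008 ] org [0.5932 0.0538 0.008 ]
tip [0.5426 0.0633 0.1742] (np.float64(290.07200633043715), np.float64(204.78683166183973)) (np.float64(341.7770158686888), np.float64(183.13755464595255))
(array([0.546 , 0.0643, 0.1668]), np.float64(0.0031924156679573545))
[[ 0.6565 -0.0192  0.008 ]
 [ 0.6841  0.107   0.008 ]
 [ 0.5224  0.1401  0.008 ]]
```

```bash
python3 - <<'E'
from h import *
e=np.array([np.cos(-.186),np.sin(-.186),0]);o=np.array([.5932,.0538,.085]);a=-e*.5+np.array([0,0,.86603])
s=cv2.imread("pics/scene0.png");t=cv2.imread("pics/top0.png")
out=[]
for n,im,(x0,y0) in(("scene",s,(318,175)),("top",t,(270,185))):
    k=10;c=cv2.resize(im[y0:y0+45,x0:x0+40],None,fx=k,fy=k,interpolation=cv2.INTER_CUBIC)
    for z in(0,20,40,60,80,103):
        u,v=proj(n,o+a*z/1000);print(n,z,u,v);cv2.circle(c,(int((u-x0+.5)*k),int((v-y0+.5)*k)),3,(0,0,255),-1)
    out.append(c)
cv2.imwrite("pics/c1.png",np.hstack(out))
E
```

```text
scene 0 329.8604293448526 216.32074689678132
scene 20 332.1485382949309 209.945496604269
scene 40 334.44819882846133 203.53806067838488
scene 60 336.7594986445685 197.09819476718468
scene 80 339.0825263323736 190.62565203896943
scene 103 341.7686229632517 183.14150740016794
top 0 296.3857700196997 192.67208658085946
top 20 295.23884520978373 194.87219636007677
top 40 294.05610507067695 197.1410095584872
top 60 292.83584537076905 199.4817953499715
top 80 291.57625201057954 201.89803366448942
top 103 290.07657811768445 204.77481091167198
```

View pics/c1.png

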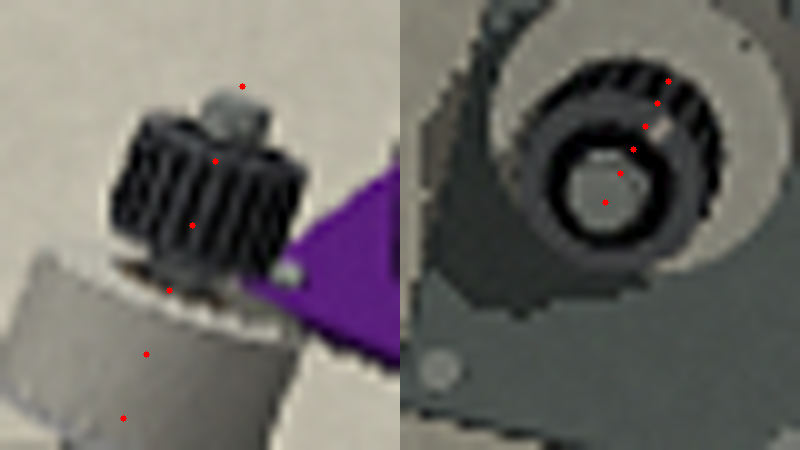

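```bash
cat >> h.py <<'E'
from scipy.spatial.transform import Rotation as Ro
e=np.array([np.cos(-.186),np.sin(-.186),0]);a=-e*.5+np.array([0,0,.86603])
def togo(P,R):
    s=ctrl.observe();R0=Ro.from_quat(s['ee_rot']);
    print("shift mm",R0.inv().apply(P-s['tool_pos'])*1000,"rotvec deg",(R0.inv()*Ro.from_matrix(R)).as_rotvec(degrees=True),'dist',np.linalg.norm(P-s['tool_pos']))
    print("t",s['time'],"q",s['joint_positions'],"pos",s['tool_pos'])
def mintwist():
    R0=Ro.from_quat(ctrl.observe()['ee_rot']).as_matrix()
    x=-a; 
    v=np.cross(R0[:,0],x);s=np.linalg.norm(v);ang=np.arctan2(s,R0[:,0]@x)
    return Ro.from_rotvec(v/s*ang).as_matrix()@R0
E
python3 - <<'E'
from h import *
print("top",plane("top",290.2,203.7,.1742),"scene",plane("scene",341.3,185,.1742),tri((341.3,185),(290.2,203.7)))
R0=Ro.from_quat(ctrl.observe()['ee_rot']).as_matrix();print(R0)
print(plane("top",365,210,.1))
# natural roll: keep J7: rotate start orientation about world z by dyaw then pitch
tip=np.array([.5445,.0632,.1742])
P=tip+.10*a
# yaw change to J1 angle of target
start=np.array([.1485,-.632]);dy=np.arctan2(P[1],P[0])-np.arctan2(start[1],start[0])
R1=Ro.from_euler('z',dy).as_matrix()@R0
x=-a;v=np.cross(R1[:,0],x);s=np.linalg.norm(v);R2=Ro.from_rotvec(v/s*np.arctan2(s,R1[:,0]@x)).as_matrix()@R1
print(dy,P);togo(P,R2);print(R2)
E
```

```text
top [0.5454 0.0631 0.1742] scene [0.552  0.0668 0.1742] (array([0.5461, 0.0636, 0.1699]), np.float64(0.0003509906654301876))
[[-0.0006  0.9735  0.2288]
 [ 0.0023  0.2288 -0.9735]
 [-1.     -0.     -0.0024]]
[ 0.5467 -0.1359  0.1   ]
1.4852342594520338 [0.4954 0.0724 0.2608]
shift mm [ -29.1572  498.8262 -606.5493] rotvec deg [-83.0278 -30.2566  13.0496] dist 0.7858624456505262
t 0.1 q [ 1.3135  0.6159 -0.0126  1.4247  0.0081  1.1034 -0.0404] pos [ 0.1486 -0.6321  0.2302]
[[ 0.4914 -0.1022  0.8649]
 [-0.0925  0.9814  0.1684]
 [-0.866  -0.1627  0.4728]]
```

Request:
carry_out --pt "-30 45 -15 -8 0 0" --pt "-60 95 -33 -16 0 0" --pt "-80 147 -53 -24 0 0" --pt "-90 200 -75 -32 0 0" --pt "-90 250 -100 -40 0 0" --hand -1

```text
time: 0.72
tool_pos: [0.3709, -0.4771, 0.322]
ee_rot: [0.221, 0.671, -0.222, 0.672]
force: [0.2, 0.2, -0.2]
gripper_width: 0.0854
```

```bash
cat >> h.py <<'E'
tip=np.array([.5455,.0633,.1735])
def natural(P):
    s=ctrl.observe();R0=Ro.from_quat(s['ee_rot']).as_matrix();p=s['tool_pos']
    dy=np.arctan2(P[1],P[0])-np.arctan2(p[1],p[0])
    R1=Ro.from_euler('z',dy).as_matrix()@R0
    x=-a;v=np.cross(R1[:,0],x);s=np.linalg.norm(v);return Ro.from_rotvec(v/s*np.arctan2(s,R1[:,0]@x)).as_matrix()@R1
E
python3 -c "
from h import *
P=tip+.1*a;togo(P,natural(P))"
```

```text
shift mm [  61.4315  516.4793 -226.2519] rotvec deg [-58.9959 -31.2369  -2.3364] dist 0.5671989263984757
t 0.725 q [ 1.0085  0.4804 -0.2218  1.4153  0.107   1.256   0.1409] pos [ 0.3709 -0.4771  0.322 ]
```

Request:
carry_out --pt "0 55 -20 -8 -4 0" --pt "0 110 -42 -16 -8 0" --pt "0 165 -64 -24 -12 0" --pt "0 220 -84 -32 -16 -1" --pt "0 270 -104 -40 -20 -1"

```text
time: 1.35
tool_pos: [0.4478, -0.1968, 0.3213]
ee_rot: [-0.068, 0.583, -0.019, 0.809]
force: [0.6, 0.5, 0.9]
gripper_width: 0.0853
```

```bash
python3 -c "
from h import *
P=tip+.1*a;togo(P,natural(P))"
```

```text
shift mm [ 43.2454 272.4086  50.592 ] rotvec deg [-29.1481 -10.609   -2.7661] dist 0.28042138864354327
t 1.35 q [ 0.8181  0.1447 -0.5044  1.9814  0.112   0.691   0.3263] pos [ 0.4478 -0.1968  0.3213]
```

Request:
carry_out --pt "5 55 10 -6 -2 0" --pt "10 110 20 -12 -4 -1" --pt "15 165 30 -18 -6 -1" --pt "25 220 40 -24 -8 -2" --pt "35 268 50 -29 -10 -3"

```text
time: 1.98
tool_pos: [0.4947, 0.0677, 0.2683]
ee_rot: [-0.284, 0.496, 0.111, 0.813]
force: [0.8, -0.2, 0.4]
gripper_width: 0.0851
```

```bash
python3 -c "
from h import *
P=tip+.1*a;togo(P,natural(P))"
```

```text
shift mm [7.4168 6.0551 1.2091] rotvec deg [-0.4555 -0.7225  0.1275] dist 0.009650618976535666
t 1.975 q [ 0.1287  0.2083 -0.5566  2.1676  0.8807  0.5185 -0.5291] pos [0.4947 0.0677 0.2683]
```

Request:
carry_out --pt "2 2 0 -10 -1 0" --pt "4 4 0 -20 -1 0" --pt "6 6 1 -30 -1 0" --pt "7 6 1 -40 -1 0" --pt "7 6 1 -50 -1 0"

```text
time: 2.6
tool_pos: [0.4958, 0.0705, 0.2603]
ee_rot: [-0.6, 0.397, 0.314, 0.62]
force: [-0.3, 0.4, 0.4]
gripper_width: 0.0854
```

```bash
python3 -c "
from h import *
P=tip+.1*a;togo(P,mintwist());print(ctrl.observe()['torque'],ctrl.observe()['force'])"
```

```text
shift mm [ 0.2867 -0.2333  2.087 ] rotvec deg [-0.      0.2577 -0.2094] dist 0.002119499322580617
t 2.6 q [ 0.2382  0.2402 -0.6964  2.1811  0.9796  0.5279  0.2469] pos [0.4958 0.0705 0.2603]
[0.1304 0.49   0.0056] [-0.3423  0.35    0.3638]
```

Request:
carry_out --pt "0 0 2 -10.5 0 0" --pt "0 0 2 -21 0 0" --pt "0 0 2 -31.5 0 0" --pt "0 0 2 -42 0 0" --pt "0 0 2 -52 0 0"

```text
time: 3.22
tool_pos: [0.496, 0.0724, 0.2603]
ee_rot: [0.811, -0.219, -0.456, -0.294]
force: [-0.7, -0.6, -0.4]
gripper_width: 0.0857
```

Request:
carry_out --pt "0 0 0 -10.5 0 0" --pt "0 0 0 -21 0 0" --pt "0 0 0 -31.5 0 0" --pt "0 0 0 -42 0 0" --pt "0 0 0 -52 0 0"

```text
time: 3.85
tool_pos: [0.4961, 0.0723, 0.2603]
ee_rot: [0.858, 0.003, -0.505, 0.092]
force: [0.4, 0.3, 0.7]
gripper_width: 0.0854
```

```bash
python3 -c "
from h import *
P=tip+.1*a;togo(P,mintwist());print(ctrl.observe()['torque'],ctrl.observe()['force'])
for n in('scene','top'): cv2.imwrite('pics/%s2.png'%n,ctrl.capture(n)[:,:,::-1])
c=cv2.imread('pics/scene2.png')[120:270,240:440];d=cv2.imread('pics/top2.png')[120:320,220:420]
cv2.imwrite('pics/c2.png',np.hstack([cv2.resize(c,None,fx=2,fy=2),cv2.resize(d,(400,400))[:300]]))
"
```

```text
shift mm [ 0.3381 -0.2085 -0.1871] rotvec deg [0.     0.1303 0.2859] dist 0.00043910571736202104
t 3.85 q [ 0.4684  0.3164 -1.0252  2.1746  1.1023  0.6552  1.9385] pos [0.4961 0.0723 0.2603]
[0.0935 0.5086 0.0596] [0.4242 0.329  0.6936]
```

View pics/c2.png

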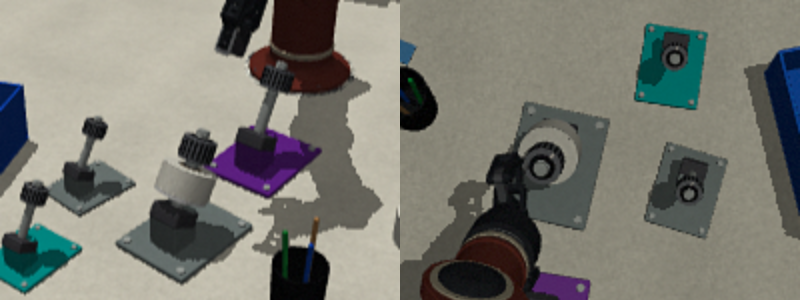

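Request:
carry_out --pt "0 0 0 -10 0 0" --pt "0 0 0 -20 0 0" --pt "0 0 0 -30 0 0" --pt "0 0 0 -40 0 0" --pt "0 0 0 -40 0 0"

```text
time: 4.58
tool_pos: [0.4962, 0.0725, 0.2604]
ee_rot: [0.777, 0.173, -0.475, 0.375]
force: [0.4, -0.2, 0.3]
gripper_width: 0.0853
```

```bash
python3 -c "
from h import *
P=tip-.041*a;togo(P,mintwist());print(ctrl.observe()['torque'],ctrl.observe()['force'])
"
```

```text
shift mm [141.2942   0.7097   0.151 ] rotvec deg [-0.     -0.1003  0.3178] dist 0.14129605761283576
t 4.575 q [ 0.5429  0.3612 -1.1493  2.173   1.1492  0.7222  2.5807] pos [0.4962 0.0725 0.2604]
[0.0887 0.4792 0.0234] [ 0.3732 -0.2352  0.2948]
```

Request:
carry_out --pt "25 0 0 0 0 0.3" --pt "50 0.5 0 0 0 0.3" --pt "75 0.7 0 0 0 0.3" --pt "95 0.7 0 0 0 0.3" --pt "105 0.7 0 0 0 0.3"

```text
time: 5.2
tool_pos: [0.5483, 0.0628, 0.1688]
ee_rot: [0.777, 0.171, -0.474, 0.377]
force: [0.1, 0.1, 0.7]
gripper_width: 0.0855
```

```bash
python3 -c "
from h import *
P=tip-.041*a;togo(P,mintwist());s=ctrl.observe();print(s['torque'],s['force'])
for n in('scene','top'): cv2.imwrite('pics/%s3.png'%n,ctrl.capture(n)[:,:,::-1])
c=cv2.imread('pics/scene3.png')[140:240,290:390];d=cv2.imread('pics/top3.png')[160:260,240:340]
cv2.imwrite('pics/c3.png',np.hstack([cv2.resize(c,None,fx=4,fy=4,interpolation=cv2.INTER_CUBIC),cv2.resize(d,(400,400),interpolation=cv2.INTER_CUBIC)]))
"
```

```text
shift mm [35.5192 -0.0807  0.0777] rotvec deg [ 0.     -0.0572  0.0346] dist 0.03551935201441393
t 5.2 q [ 0.377   0.5859 -0.9588  2.1896  1.5332  0.7368  2.2763] pos [0.5483 0.0628 0.1688]
[ 0.1555  0.4887 -0.0189] [0.0711 0.0746 0.6795]
```

View pics/c3.png

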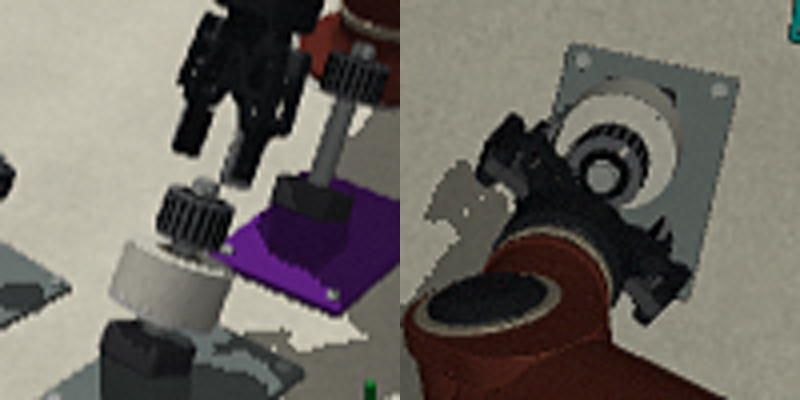

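Request:
carry_out --pt "10 0 0 0 0 0" --pt "20 0 0 0 0 0" --pt "29 0 0 0 0 0" --pt "35 0 0 0 0 0" --pt "35 0 0 0 0 0"

```text
time: 5.92
tool_pos: [0.5655, 0.0597, 0.139]
ee_rot: [0.776, 0.172, -0.474, 0.378]
force: [-0.2, 0.5, 0.2]
gripper_width: 0.0852
```

```bash
python3 -c "
from h import *
P=tip-.041*a;togo(P,mintwist());s=ctrl.observe();print(s['torque'],s['force'])
for n in('scene','top'): cv2.imwrite('pics/%s4.png'%n,ctrl.capture(n)[:,:,::-1])
c=cv2.imread('pics/scene4.png')[140:240,290:390];d=cv2.imread('pics/top4.png')[160:260,240:340]
cv2.imwrite('pics/c4.png',np.hstack([cv2.resize(c,None,fx=4,fy=4,interpolation=cv2.INTER_CUBIC),cv2.resize(d,(400,400),interpolation=cv2.INTER_CUBIC)]))
"
```

```text
shift mm [ 0.9997 -0.1785  0.3224] rotvec deg [ 0.     -0.0976  0.0263] dist 0.0010654733622057642
t 5.925 q [ 0.3544  0.6628 -0.9239  2.1794  1.6373  0.7549  2.2119] pos [0.5655 0.0597 0.139 ]
[ 0.0808  0.5062 -0.0283] [-0.2332  0.5436  0.1529]
```

View pics/c4.png

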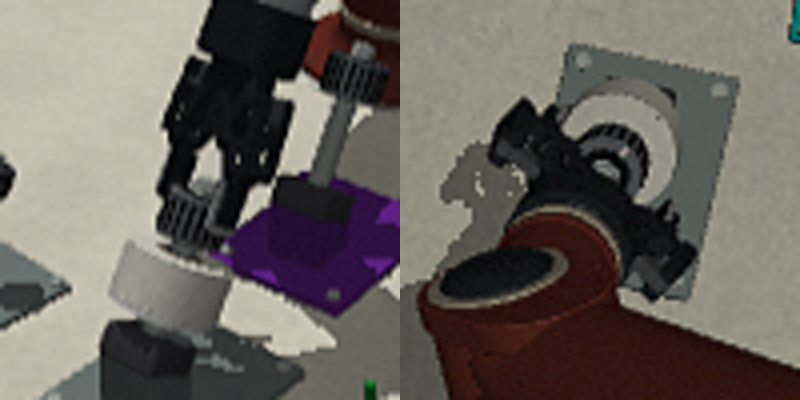

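Request:
carry_out --pt "0 0 0 -8 0 0" --pt "1 0 0 -16 0 0" --pt "1 0 0 -20 0 0" --pt "1 0 0 -20 0 0"

```text
time: 6.52
tool_pos: [0.566, 0.0599, 0.1391]
ee_rot: [0.699, 0.251, -0.436, 0.507]
force: [-0.1, -0.0, -0.6]
gripper_width: 0.0855
```

```bash
cat >> h.py <<'E'
import json
def st():
    s=ctrl.observe();R0=Ro.from_quat(s['ee_rot'])
    w=np.array([0,0,1.]);R=R0.as_matrix()
    # roll about axis: angle of tool z about spindle, measured from e2 = horizontal y
    y2=np.cross(a,e) ; x2=np.cross(y2,a)
    zt=R[:,2];roll=np.degrees(np.arctan2(zt@np.cross(-a,x2),zt@x2))
    p=s['tool_pos']-tip; z=103+p@a*1000; lat=R0.inv().apply(p-(p@a)*a)*1000
    print("t %.2f roll %.1f z %.1f lat y,z %s w %.1f"%(s['time'],roll,z,lat[1:],s['gripper_width']*1000))
    print("F",R0.inv().apply(s['force']),"M",R0.inv().apply(s['torque']),"j7 eff",s['joint_efforts'][6]); print("q",s['joint_positions'])
E
python3 -c "
from h import *
st()"
```

```text
t 6.53 roll 101.9 z 62.8 lat y,z [ 0.6618 -0.6063] w 85.5
F [ 0.4467 -0.379   0.1128] M [ 0.0284 -0.1142 -0.5202] j7 eff 0.11651130393147469
q [ 0.343   0.655  -0.9037  2.1795  1.6395  0.74    2.5562]
```

Request:
carry_out --pt "0 0 0 0 0 0" --pt "0 0 0 0 0 0" --pt "0 0 0 0 0 0" --pt "0 0 0 0 0 0" --pt "0 0 0 0 0 0" --hand 1 --force 40

```text
time: 7.15
tool_pos: [0.5662, 0.0611, 0.1395]
ee_rot: [0.7, 0.252, -0.435, 0.508]
force: [-2.3, 2.6, 5.3]
gripper_width: 0.0489
```

```bash
python3 -c "
from h import *
st()"
```

```text
t 7.15 roll 101.8 z 63.1 lat y,z [ 0.581 -1.853] w 48.9
F [-5.9359 -0.2001 -2.1563] M [ 0.0433  0.2743 -0.5293] j7 eff 0.04896940081380308
q [ 0.3427  0.6551 -0.9052  2.179   1.6398  0.7393  2.5568]
```

Request:
carry_out --pt "0.4 0 -1.2 10 0 0" --pt "0.9 0 -1.2 20 0 0" --pt "1.3 0 -1.2 30 0 0" --pt "1.8 0 -1.2 40 0 0" --pt "1.8 0 -1.2 40 0 0"

```text
time: 7.78
tool_pos: [0.566, 0.0595, 0.1373]
ee_rot: [0.83, 0.086, -0.497, 0.238]
force: [-6.3, -1.9, 8.5]
gripper_width: 0.0488
```

```bash
python3 -c "
from h import *
st()"
```

```text
t 7.78 roll 141.8 z 61.3 lat y,z [-0.0742 -0.0126] w 48.8
F [-10.3032   1.9061   2.534 ] M [-0.0708 -0.8879 -0.0859] j7 eff -0.5443679541349411
q [ 0.3623  0.676  -0.9432  2.1788  1.642   0.7767  1.8606]
```

Request:
carry_out --pt "0 -0.8 0.9 10 0 0" --pt "0.5 -1.5 1.8 20 0 0" --pt "0.9 -1.5 1.8 30 0 0" --pt "1.4 -1.5 1.8 40 0 0" --pt "1.4 -1.5 1.8 40 0 0"

```text
time: 8.4
tool_pos: [0.5651, 0.059, 0.1349]
ee_rot: [0.862, -0.09, -0.496, -0.06]
force: [-4.2, -2.5, 7.3]
gripper_width: 0.0489
```

```bash
python3 -c "
from h import *
st()"
```

```text
t 8.40 roll -178.1 z 59.6 lat y,z [0.6522 1.9184] w 48.9
F [-8.1673  3.2026 -0.5412] M [-0.0682 -0.539   0.6364] j7 eff -0.5402128212153912
q [ 0.3821  0.6991 -0.9838  2.1829  1.653   0.8145  1.1561]
```

Request:
carry_out --pt "0 0 0 0 0 0" --pt "0 0 0 0 0 0" --pt "0 -0.5 0.5 0 0 0" --pt "-0.3 -0.5 0.5 0 0 0" --pt "-0.3 -0.5 0.5 0 0 0" --hand -0.5

```text
time: 9.02
tool_pos: [0.5655, 0.0617, 0.1349]
ee_rot: [0.862, -0.088, -0.496, -0.061]
force: [-0.1, -0.5, 0.3]
gripper_width: 0.0641
```

```bash
python3 -c "
from h import *
st()"
```

```text
t 9.03 roll -178.2 z 59.6 lat y,z [-2.0374  2.0568] w 64.1
F [-0.284   0.5005 -0.176 ] M [ 0.023  -0.5187  0.0085] j7 eff 0.0005557911754294764
q [ 0.3798  0.7    -0.9845  2.1817  1.654   0.8119  1.155 ]
```

Request:
carry_out --pt "0 -0.2 -0.2 0 0 0" --pt "0 -0.2 -0.2 0 0 0" --pt "0 -0.2 -0.2 0 0 0" --pt "-0.3 -0.2 -0.2 0 0 0" --hand 1

```text
time: 9.52
tool_pos: [0.5654, 0.0618, 0.1352]
ee_rot: [0.862, -0.087, -0.496, -0.061]
force: [-0.6, -0.6, -0.1]
gripper_width: 0.0489
```

```bash
python3 -c "
from h import *
st()"
```

```text
t 9.53 roll -178.2 z 59.9 lat y,z [-2.1604  2.0267] w 48.9
F [-0.147   0.7476  0.4497] M [-0.0372 -0.706   0.031 ] j7 eff -0.004923189408145845
q [ 0.3797  0.6992 -0.9848  2.1814  1.6524  0.8115  1.1562]
```

Now well centred with near-zero forces. I keep turning, 40° per call, and read the moment each time.

Request:
carry_out --pt "0.4 0 0 10 0 0" --pt "0.9 0 0 20 0 0" --pt "1.3 0 0 30 0 0" --pt "1.8 0 0 40 0 0" --pt "1.8 0 0 40 0 0"

```text
time: 10.15
tool_pos: [0.5663, 0.0616, 0.1336]
ee_rot: [0.79, -0.251, -0.436, -0.35]
force: [-2.3, -0.2, 0.4]
gripper_width: 0.0489
```

```bash
python3 -c "
from h import *
st()"
```

```text
t 10.15 roll -138.3 z 58.1 lat y,z [-0.3366  2.9491] w 48.9
F [-1.4796  1.5986  0.813 ] M [-0.1243 -0.4122  0.5265] j7 eff -0.665859617292881
q [ 0.4004  0.724  -1.0268  2.1803  1.6583  0.8493  0.4641]
```

Request:
carry_out --pt "0.4 0 0 10 0 0" --pt "0.9 0 0 20 0 0" --pt "1.3 0 0 30 0 0" --pt "1.8 0 0 40 0 0" --pt "1.8 0 0 40 0 0"

```text
time: 10.78
tool_pos: [0.5671, 0.0615, 0.1321]
ee_rot: [0.623, -0.385, -0.325, -0.599]
force: [-2.0, -0.0, 1.2]
gripper_width: 0.0488
```

```bash
python3 -c "
from h import *
st()"
```

```text
t 10.78 roll -98.5 z 56.3 lat y,z [1.6937 2.4696] w 48.8
F [-2.0498  1.1503 -0.2224] M [-0.0629  0.1815  0.702 ] j7 eff -0.6518932431936264
q [ 0.4199  0.7503 -1.0688  2.1791  1.6639  0.8887 -0.2275]
```

Request:
carry_out --pt "0.4 0 0 10 0 0" --pt "0.9 0 0 20 0 0" --pt "0.9 0 0 20 0 0"

```text
time: 11.15
tool_pos: [0.5675, 0.0614, 0.1313]
ee_rot: [-0.51, 0.435, 0.253, 0.697]
force: [-3.0, -0.1, 1.2]
gripper_width: 0.0492
```

```bash
cat >> h.py <<'E'
def avg(n=5):
    L=[]
    for i in range(n):
        s=ctrl.observe();R0=Ro.from_quat(s['ee_rot']);L.append(np.r_[R0.inv().apply(s['torque'])[0],s['joint_efforts'][6],R0.inv().apply(s['force'])])
        ctrl.capture("top")
    L=np.array(L);print("Mx",L[:,0],"mean Mx,j7,F",L.mean(0));st()
E
python3 -c "
from h import *
avg()"
```

```text
Mx [-0.087   0.136  -0.019  -0.0416 -0.0386] mean Mx,j7,F [-0.01   -0.1064 -2.5434  1.6986 -0.4571]
t 11.40 roll -78.4 z 55.4 lat y,z [2.4259 1.7372] w 48.8
F [-2.3844  2.3846 -0.4664] M [-0.0958  0.4135  0.8164] j7 eff -0.05353765678592026
q [ 0.4293  0.764  -1.0897  2.1784  1.6668  0.9087 -0.5767]
```

Request:
carry_out --pt "0.4 0 0 10 0 0" --pt "0.9 0 0 20 0 0" --pt "0.9 0 0 20 0 0"

```text
time: 11.78
tool_pos: [0.568, 0.0614, 0.1305]
ee_rot: [-0.38, 0.473, 0.173, 0.776]
force: [-3.0, 0.7, 1.3]
gripper_width: 0.0491
```

```bash
python3 -c "
from h import *
avg(8)"
```

```text
Mx [-0.1441  0.0814  0.0247 -0.0109 -0.0548 -0.0593 -0.0605 -0.0381] mean Mx,j7,F [-0.0327 -0.0809 -2.965   1.8488 -1.4296]
t 12.18 roll -58.3 z 54.5 lat y,z [2.9083 0.8215] w 48.7
F [-3.2575  2.3539 -2.5076] M [-0.0349  0.8194  0.8075] j7 eff -0.060338107869029045
q [ 0.4386  0.7784 -1.1112  2.1777  1.6697  0.9298 -0.9249]
```

Request:
carry_out --pt "0.4 0 0 10 0 0" --pt "0.9 0 0 20 0 0" --pt "0.9 0 0 20 0 0"

```text
time: 12.55
tool_pos: [0.5684, 0.0613, 0.1297]
ee_rot: [-0.239, 0.496, 0.088, 0.83]
force: [-3.1, 1.0, 1.9]
gripper_width: 0.0486
```

```bash
python3 -c "
from h import *
avg(8)"
```

```text
Mx [-0.1687  0.1338  0.0232 -0.0016  0.0411 -0.0593  0.0368 -0.0413] mean Mx,j7,F [-0.0045 -0.0726 -3.4075  1.7981 -2.2358]
t 12.95 roll -38.2 z 53.6 lat y,z [ 3.0814 -0.178 ] w 48.8
F [-3.7392  0.9445 -2.1651] M [-0.0409  1.2763  0.6986] j7 eff -0.03906727535650134
q [ 0.4475  0.7932 -1.1327  2.177   1.6727  0.9511 -1.2716]
```

Request:
carry_out --pt "0.4 0 0 10 0 0" --pt "0.9 0 0.3 20 0 0" --pt "0.9 0 0.3 20 0 0"

```text
time: 13.32
tool_pos: [0.5688, 0.0613, 0.1292]
ee_rot: [-0.09, 0.504, -0.0, 0.859]
force: [-6.1, 0.1, 3.5]
gripper_width: 0.0491
```

```bash
python3 -c "
from h import *
avg(8)"
```

```text
Mx [-0.165   0.0727  0.0332  0.0197  0.0208 -0.0373  0.0467  0.0101] mean Mx,j7,F [ 0.0001 -0.0615 -6.0952  0.3684 -3.3501]
t 13.72 roll -18.2 z 53.0 lat y,z [ 2.871  -1.1696] w 49.1
F [-5.5254  0.6039 -3.0678] M [0.0055 1.5414 0.1173] j7 eff 0.005888381274417043
q [ 0.456   0.808  -1.1547  2.1761  1.6744  0.9736 -1.6174]
```

```bash
python3 -c "
from h import *
for n in('scene','top'): cv2.imwrite('pics/%s5.png'%n,ctrl.capture(n)[:,:,::-1])
c=cv2.imread('pics/scene5.png')[160:240,300:380];d=cv2.imread('pics/top5.png')[160:240,250:330]
cv2.imwrite('pics/c5.png',np.hstack([cv2.resize(c,(400,400),interpolation=cv2.INTER_CUBIC),cv2.resize(d,(400,400),interpolation=cv2.INTER_CUBIC)]))
"
```

View pics/c5.png

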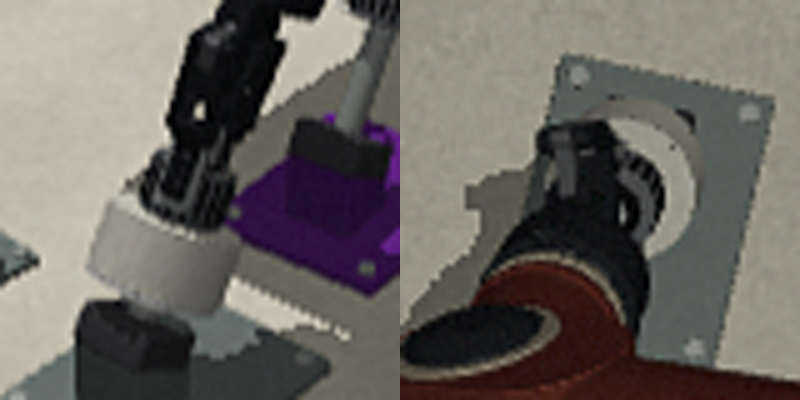

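Request:
carry_out --pt "0.2 0 0.3 10 0 0" --pt "0.6 0 0.5 20 0 0" --pt "0.6 0 0.5 20 0 0"

```text
time: 14.2
tool_pos: [0.569, 0.0613, 0.1289]
ee_rot: [0.06, 0.496, -0.087, 0.862]
force: [-7.4, -0.4, 4.4]
gripper_width: 0.0489
```

```bash
python3 -c "
from h import *
avg(8)"
```

```text
Mx [-0.2126 -0.0175 -0.0315 -0.159  -0.0108 -0.0142 -0.0713 -0.0707] mean Mx,j7,F [-0.0734 -0.1206 -8.3915 -1.8075 -4.1435]
t 14.60 roll 1.7 z 52.6 lat y,z [ 2.339  -2.0377] w 49.4
F [-8.7306 -1.1596 -4.1356] M [-0.0724  1.6237 -0.5781] j7 eff -0.05140157765708864
q [ 0.4645  0.8225 -1.1769  2.1751  1.6753  0.9959 -1.9615]
```

Request:
carry_out --pt "0.2 0 0.3 7 0 0" --pt "0.4 0 0.6 15 0 0" --pt "0.4 0 0.6 15 0 0" --force 60

```text
time: 14.98
tool_pos: [0.5691, 0.0613, 0.1288]
ee_rot: [0.172, 0.481, -0.151, 0.846]
force: [-10.7, 1.0, 6.0]
gripper_width: 0.0484
```

```bash
python3 -c "
from h import *
avg(8)"
```

```text
Mx [-0.1615 -0.1286 -0.1083 -0.0896 -0.118  -0.1139 -0.1058 -0.122 ] mean Mx,j7,F [ -0.1185  -0.159  -10.1823  -3.6129  -4.5147]
t 15.38 roll 16.7 z 52.5 lat y,z [ 1.7719 -2.5057] w 48.6
F [-9.3629 -3.1013 -4.2954] M [-0.0599  1.5947 -1.0796] j7 eff -0.10368700604885817
q [ 0.471   0.8333 -1.1938  2.1742  1.6753  1.0124 -2.2185]
```

```bash
python3 -c "
from h import *
for n in('scene','top'): cv2.imwrite('pics/%s6.png'%n,ctrl.capture(n)[:,:,::-1])
c=cv2.imread('pics/scene6.png')[172:222,316:366];d=cv2.imread('pics/scene0.png')[172:222,316:366]
cv2.imwrite('pics/c6.png',np.hstack([cv2.resize(c,(400,400),interpolation=cv2.INTER_CUBIC),cv2.resize(d,(400,400),interpolation=cv2.INTER_CUBIC)]))
"
```

```text
(no output)
```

View pics/c6.png

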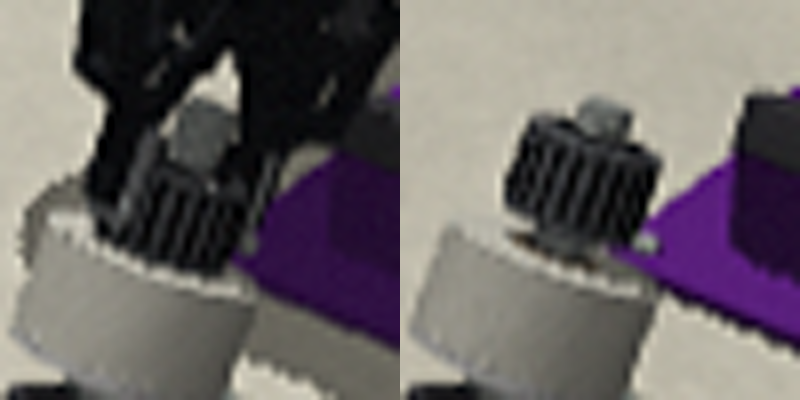

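Request:
carry_out --pt "0 0 0.3 5 0 0" --pt "0 0 0.5 10 0 0" --pt "0 0 0.5 10 0 0"

```text
time: 15.85
tool_pos: [0.5693, 0.0613, 0.1287]
ee_rot: [0.245, 0.466, -0.192, 0.828]
force: [-9.7, 0.1, 4.8]
gripper_width: 0.0485
```

```bash
python3 -c "
from h import *
avg(8)"
```

```text
Mx [-0.2113 -0.1827 -0.2042 -0.2452 -0.1763 -0.1995 -0.1939 -0.1857] mean Mx,j7,F [-0.1998 -0.2284 -8.9275 -3.7794 -4.4744]
t 16.25 roll 26.6 z 52.3 lat y,z [ 1.3177 -2.7402] w 48.6
F [-8.8972 -3.0524 -4.296 ] M [-0.1386  1.4972 -1.2549] j7 eff -0.2024109335616231
q [ 0.4757  0.8404 -1.2048  2.1735  1.6751  1.0224 -2.3891]
```

Request:
carry_out --pt "-0.3 0 0 -4 0 0" --pt "-0.6 0 0 -10 0 0" --pt "-0.6 0 0 -10 0 0"

```text
time: 16.62
tool_pos: [0.5691, 0.0613, 0.1288]
ee_rot: [0.171, 0.482, -0.151, 0.846]
force: [-6.8, -0.1, 2.3]
gripper_width: 0.0484
```

```bash
python3 -c "
from h import *
avg(8)"
```

```text
Mx [-0.1101 -0.1488 -0.1702 -0.1801 -0.1319 -0.0899 -0.1835 -0.1747] mean Mx,j7,F [-0.1487 -0.1203 -5.8519 -2.2487 -4.9963]
t 17.02 roll 16.7 z 52.5 lat y,z [ 1.7615 -2.4811] w 48.3
F [-5.1787 -2.1081 -5.2286] M [-0.1319  1.6703 -0.8541] j7 eff -0.1540257129818201
q [ 0.4719  0.8328 -1.1937  2.1734  1.6734  1.0104 -2.2161]
```

Request:
carry_out --pt "-0.2 0 0 -4 0 0" --pt "-0.5 0 0 -10 0 0" --pt "-0.5 0 0 -10 0 0"

```text
time: 17.4
tool_pos: [0.569, 0.0613, 0.129]
ee_rot: [0.097, 0.493, -0.108, 0.858]
force: [-5.7, 3.1, -0.5]
gripper_width: 0.0481
```

```bash
python3 -c "
from h import *
avg(8)"
```

```text
Mx [-0.0402 -0.0563 -0.101  -0.1739 -0.1359 -0.098  -0.1186 -0.1138] mean Mx,j7,F [-0.1047 -0.0849 -3.4501 -0.1832 -5.1061]
t 17.80 roll 6.7 z 52.7 lat y,z [ 2.1523 -2.1665] w 48.3
F [-2.8652 -0.6534 -5.3374] M [-0.1078  1.7647 -0.4098] j7 eff -0.11978950817137957
q [ 0.468   0.8254 -1.1828  2.1734  1.6718  0.9988 -2.043 ]
```

Request:
carry_out --pt "-0.2 0 0 -4 0 0" --pt "-0.5 0 0 -10 0 0" --pt "-0.5 0 0 -10 0 0"

```text
time: 18.18
tool_pos: [0.5689, 0.0613, 0.1292]
ee_rot: [0.023, 0.501, -0.065, 0.863]
force: [-4.3, 2.2, -2.7]
gripper_width: 0.0484
```

```bash
python3 -c "
from h import *
avg(8)"
```

```text
Mx [ 0.053  -0.1109 -0.0411 -0.1407 -0.0864 -0.0817 -0.1119 -0.0874] mean Mx,j7,F [-0.0759 -0.0515 -0.1745  1.2473 -5.9594]
t 18.57 roll -3.2 z 52.9 lat y,z [ 2.4999 -1.7873] w 48.1
F [-0.2561  0.2618 -5.1535] M [-0.1094  1.9652  0.0517] j7 eff -0.09276051074266434
q [ 0.4641  0.8182 -1.1721  2.1734  1.6703  0.9875 -1.8715]
```

Request:
carry_out --pt "-0.2 0 0.3 -5 0 0" --pt "-0.4 0 0.5 -10 0 0" --pt "-0.4 0 0.5 -10 0 0"

```text
time: 18.95
tool_pos: [0.5688, 0.0613, 0.1293]
ee_rot: [-0.052, 0.505, -0.021, 0.861]
force: [-5.1, 2.7, -4.9]
gripper_width: 0.0486
```

```bash
python3 -c "
from h import *
avg(8)"
```

```text
Mx [-0.0009 -0.0132 -0.0406 -0.0282 -0.0493 -0.0782 -0.042   0.0078] mean Mx,j7,F [-0.0306 -0.0109  1.1971  2.8729 -6.1573]
t 19.35 roll -13.2 z 53.1 lat y,z [ 2.7407 -1.3228] w 48.2
F [ 1.0241  2.6531 -5.6102] M [-0.0436  2.0551  0.4953] j7 eff -0.03970848396420479
q [ 0.4604  0.811  -1.1614  2.1728  1.6674  0.9759 -1.6966]
```

Request:
carry_out --pt "-0.2 0 0.3 -5 0 0" --pt "-0.4 0 0.5 -10 0 0" --pt "-0.4 0 0.5 -10 0 0"

```text
time: 19.73
tool_pos: [0.5687, 0.0613, 0.1295]
ee_rot: [-0.127, 0.506, 0.023, 0.853]
force: [-5.5, 2.8, -5.9]
gripper_width: 0.0486
```

```bash
python3 -c "
from h import *
avg(8)"
```

```text
Mx [ 0.0112  0.0061 -0.0076  0.0447 -0.0255 -0.0328 -0.0152  0.0409] mean Mx,j7,F [ 0.0027  0.0177  2.0267  3.9359 -6.2009]
t 20.12 roll -23.2 z 53.3 lat y,z [ 2.892  -0.8942] w 48.5
F [ 1.4607  4.0731 -6.1877] M [-0.0059  1.978   0.9261] j7 eff -0.011405078403186053
q [ 0.4564  0.8039 -1.1508  2.1723  1.6645  0.9649 -1.5218]
```

Request:
carry_out --pt "-0.2 0 0 -5 0 0" --pt "-0.4 0 0 -10 0 0" --pt "-0.4 0 0 -10 0 0"

```text
time: 20.5
tool_pos: [0.5685, 0.0613, 0.1298]
ee_rot: [-0.201, 0.502, 0.067, 0.839]
force: [-4.0, 2.5, -6.4]
gripper_width: 0.0483
```

```bash
python3 -c "
from h import *
avg(8)"
```

```text
Mx [-0.0021  0.0392 -0.0285  0.0167  0.0588  0.0718  0.0009  0.0319] mean Mx,j7,F [ 0.0236  0.049   3.1793  5.2142 -5.4272]
t 20.90 roll -33.1 z 53.7 lat y,z [ 2.9738 -0.3863] w 48.6
F [ 2.8331  5.2063 -5.5691] M [0.0228 1.7535 1.1932] j7 eff 0.0190199282951653
q [ 0.4524  0.7969 -1.1406  2.1725  1.663   0.9545 -1.3486]
```

Request:
carry_out --pt "0 0 0 0 0 0" --pt "0 1.6 -2.4 0 0 0" --pt "0 1.6 -2.4 0 0 0" --pt "0 1.6 -2.4 0 0 0" --hand -0.4

```text
time: 21.4
tool_pos: [0.5688, 0.0616, 0.131]
ee_rot: [-0.201, 0.499, 0.065, 0.841]
force: [-0.3, 0.1, 1.0]
gripper_width: 0.0597
```

```bash
python3 -c "
from h import *
avg(3)"
```

```text
Mx [ 0.0187 -0.0085  0.0098] mean Mx,j7,F [ 0.0067 -0.0009  0.0125 -0.2274 -0.1719]
t 21.55 roll -33.2 z 54.5 lat y,z [3.0437 0.128 ] w 59.9
F [ 0.5274 -0.1249 -0.0335] M [0.0093 0.4717 0.287 ] j7 eff -0.00031229189517034683
q [ 0.4506  0.796  -1.1417  2.1765  1.6713  0.959  -1.3582]
```

Request:
carry_out --pt "0.3 -0.2 -0.5 0 0 0" --pt "0.3 -0.2 -0.5 0 0 0" --pt "0 -0.2 -0.5 0 0 0" --pt "0 -0.2 -0.5 0 0 0" --hand 1 --force 90

```text
time: 22.05
tool_pos: [0.5679, 0.0615, 0.1308]
ee_rot: [-0.202, 0.499, 0.066, 0.84]
force: [-2.9, -0.3, 5.4]
gripper_width: 0.0477
```

```bash
python3 -c "
from h import *
avg(4)"
```

```text
Mx [0.019  0.0143 0.025  0.0316] mean Mx,j7,F [ 0.0225  0.0194 -6.3457 -1.1671  0.2095]
t 22.25 roll -33.2 z 54.9 lat y,z [ 3.0242 -0.3815] w 47.7
F [-6.3076 -0.7662 -0.3674] M [-0.0167  0.6447  0.1169] j7 eff 0.019818035652861
q [ 0.4514  0.7955 -1.1425  2.1782  1.6719  0.9592 -1.3591]
```

Request:
carry_out --pt "-0.7 0 0 -10 0 0" --pt "-1.2 0 0 -20 0 0" --pt "-1.6 0 0 -30 0 0" --pt "-2.1 0 0 -40 0 0" --pt "-2.1 0 0 -40 0 0"

```text
time: 22.88
tool_pos: [0.567, 0.0616, 0.1324]
ee_rot: [-0.476, 0.447, 0.232, 0.721]
force: [-2.9, -0.3, 5.5]
gripper_width: 0.0476
```

```bash
python3 -c "
from h import *
avg(6)"
```

```text
Mx [ 0.0961 -0.0515 -0.      0.0529  0.0786  0.0682] mean Mx,j7,F [ 0.0407  0.1128 -5.1268 -0.3431 -0.3497]
t 23.18 roll -73.1 z 56.7 lat y,z [2.594  1.6565] w 47.8
F [-4.7538 -0.2787 -0.4698] M [0.0787 0.2899 0.4117] j7 eff 0.06709414534270763
q [ 0.4339  0.7663 -1.1002  2.1793  1.6653  0.9164 -0.6668]
```

Request:
carry_out --pt "0.3 0 0 10 0 0" --pt "0.7 0 0 20 0 0" --pt "0.7 0 0 20 0 0"

```text
time: 23.55
tool_pos: [0.5674, 0.0615, 0.1317]
ee_rot: [-0.345, 0.48, 0.152, 0.792]
force: [-0.4, -0.6, 4.2]
gripper_width: 0.0477
```

```bash
python3 -c "
from h import *
avg(6)"
```

```text
Mx [-0.0877  0.0554 -0.003   0.0205 -0.0395 -0.0442] mean Mx,j7,F [-0.0164 -0.092  -3.5783 -0.6782  0.7566]
t 23.85 roll -53.2 z 55.9 lat y,z [2.9916 0.6538] w 47.9
F [-2.2847  0.1194  0.0409] M [-0.0764  0.1921  0.327 ] j7 eff -0.029640826396644115
q [ 0.4427  0.7801 -1.1207  2.1787  1.6681  0.9366 -1.011 ]
```

Request:
carry_out --pt "0.4 0 0 10 0 0" --pt "0.9 0 0 20 0 0" --pt "0.9 0 0 20 0 0"

```text
time: 24.22
tool_pos: [0.5678, 0.0614, 0.1309]
ee_rot: [-0.203, 0.499, 0.066, 0.84]
force: [0.5, -0.2, 2.8]
gripper_width: 0.0478
```

```bash
python3 -c "
from h import *
avg(6)"
```

```text
Mx [-0.0815  0.0779  0.0121 -0.0395 -0.0232 -0.0906] mean Mx,j7,F [-0.0241 -0.1026 -2.7527 -0.2576  1.4279]
t 24.52 roll -33.3 z 55.0 lat y,z [ 3.0362 -0.4096] w 47.6
F [-2.4499  0.012   0.9006] M [-0.0798  0.0729  0.2379] j7 eff -0.057778924237936735
q [ 0.4513  0.7946 -1.1416  2.1781  1.6711  0.9577 -1.3573]
```

Request:
carry_out --pt "0.2 0 0 5 0 0" --pt "0.4 0 0 10 0 0" --pt "0.4 0 0 10 0 0"

```text
time: 24.9
tool_pos: [0.568, 0.0614, 0.1307]
ee_rot: [-0.128, 0.503, 0.022, 0.855]
force: [-0.2, 0.1, 3.8]
gripper_width: 0.0478
```

```bash
python3 -c "
from h import *
avg(6)"
```

```text
Mx [-0.0487  0.0608 -0.0293 -0.0181 -0.0025 -0.0628] mean Mx,j7,F [-0.0168 -0.0805 -3.5018 -0.342   1.7991]
t 25.20 roll -23.2 z 54.7 lat y,z [ 2.9098 -0.9295] w 47.8
F [-3.1235 -0.5186  2.3379] M [-0.1203  0.0984  0.1554] j7 eff -0.07552856113761663
q [ 0.4556  0.8019 -1.1525  2.1779  1.6724  0.9687 -1.531 ]
```

Request:
carry_out --pt "0.2 0 0 5 0 0" --pt "0.4 0 0 10 0 0" --pt "0.4 0 0 10 0 0"

```text
time: 25.58
tool_pos: [0.5681, 0.0614, 0.1305]
ee_rot: [-0.053, 0.503, -0.022, 0.863]
force: [-0.1, -0.1, 6.3]
gripper_width: 0.0478
```

```bash
python3 -c "
from h import *
avg(6)"
```

```text
Mx [-0.0482 -0.0655 -0.0074 -0.0457 -0.0334 -0.0369] mean Mx,j7,F [-0.0395 -0.0764 -5.4418 -0.2131  1.9745]
t 25.88 roll -13.2 z 54.5 lat y,z [ 2.6908 -1.3778] w 48.0
F [-5.6689  0.6178  1.6315] M [-0.045   0.1484  0.0689] j7 eff -0.03629917977377772
q [ 0.4598  0.8091 -1.1635  2.1778  1.6737  0.9799 -1.7044]
```

Request:
carry_out --pt "0.2 0 0 5 0 0" --pt "0.4 0 0 10 0 0" --pt "0.4 0 0 10 0 0"

```text
time: 26.25
tool_pos: [0.5682, 0.0614, 0.1303]
ee_rot: [0.022, 0.499, -0.066, 0.864]
force: [-1.6, 0.7, 7.0]
gripper_width: 0.0475
```

```bash
python3 -c "
from h import *
avg(6)"
```

```text
Mx [-0.1334 -0.1015 -0.0697 -0.1046 -0.0982 -0.1232] mean Mx,j7,F [-0.1051 -0.1139 -6.9165 -0.0462  1.8566]
t 26.55 roll -3.3 z 54.3 lat y,z [ 2.3986 -1.8564] w 48.0
F [-7.5175  0.2146  0.2297] M [-0.074   0.2005 -0.108 ] j7 eff -0.07465346250683069
q [ 0.464   0.8164 -1.1745  2.1778  1.6751  0.9913 -1.8774]
```

Request:
carry_out --pt "0.2 0 0 5 0 0" --pt "0.4 0 0 10 0 0" --pt "0.4 0 0 10 0 0"

```text
time: 26.92
tool_pos: [0.5683, 0.0614, 0.1302]
ee_rot: [0.098, 0.491, -0.109, 0.859]
force: [-3.4, -0.2, 7.7]
gripper_width: 0.0476
```

```bash
python3 -c "
from h import *
avg(6)"
```

```text
Mx [-0.14   -0.0888 -0.1292 -0.103  -0.0789 -0.1424] mean Mx,j7,F [-0.1137 -0.1518 -8.6466 -0.3805  1.85  ]
t 27.23 roll 6.7 z 54.1 lat y,z [ 2.0662 -2.2018] w 47.8
F [-7.7998 -0.9904  1.6298] M [-0.0949  0.0872 -0.1892] j7 eff -0.11329775908961892
q [ 0.468   0.8238 -1.1855  2.1778  1.6765  1.0028 -2.0503]
```

Request:
carry_out --pt "0.2 0 0 5 0 0" --pt "0.4 0 0 10 0 0" --pt "0.4 0 0 10 0 0"

```text
time: 27.6
tool_pos: [0.5684, 0.0613, 0.13]
ee_rot: [0.172, 0.48, -0.151, 0.847]
force: [-3.6, -0.1, 9.6]
gripper_width: 0.048
```

```bash
python3 -c "
from h import *
avg(6)"
```

```text
Mx [-0.2211 -0.1497 -0.178  -0.1786 -0.1761 -0.1892] mean Mx,j7,F [ -0.1821  -0.1909 -10.4015  -0.558    1.632 ]
t 27.90 roll 16.7 z 53.9 lat y,z [ 1.6384 -2.4908] w 47.7
F [-10.6024  -0.5202   0.9295] M [-0.097   0.058  -0.2905] j7 eff -0.15325678512454033
q [ 0.4719  0.8313 -1.1966  2.1778  1.678   1.0146 -2.2233]
```

Request:
carry_out --pt "-0.4 0 0 -10 0 0" --pt "-0.9 0 0 -20 0 0" --pt "-1.3 0 0 -30 0 0" --pt "-1.8 0 0 -40 0 0" --pt "-2.2 0 0 -50 0 0"

```text
time: 28.52
tool_pos: [0.5678, 0.0614, 0.1309]
ee_rot: [-0.204, 0.499, 0.067, 0.84]
force: [-0.3, 0.7, 2.5]
gripper_width: 0.0479
```

```bash
python3 -c "
from h import *
avg(5)"
```

```text
Mx [ 0.0888 -0.6042  0.4925 -0.1446 -0.0508] mean Mx,j7,F [-0.0437 -0.0688 -0.9565  0.0986  2.475 ]
t 28.77 roll -33.0 z 55.0 lat y,z [ 3.028  -0.4492] w 47.9
F [-0.1183  0.0966  1.9529] M [-0.015  -0.0419  0.3289] j7 eff 0.0012119852181058377
q [ 0.4515  0.7946 -1.1418  2.178   1.6706  0.9576 -1.3608]
```

Request:
carry_out --pt "-0.3 0 0 -7 0 0" --pt "-0.8 0 0 -17 0 0" --pt "-1.2 0 0 -27 0 0" --pt "-1.6 0 0 -36 0 0" --pt "-1.8 0 0 -41 0 0"

```text
time: 29.4
tool_pos: [0.5669, 0.0616, 0.1325]
ee_rot: [-0.483, 0.445, 0.237, 0.716]
force: [0.9, 0.8, 2.1]
gripper_width: 0.0479
```

Request:
carry_out --pt "-0.3 0 0 -7 0 0" --pt "-0.8 0 0 -17 0 0" --pt "-1.2 0 0 -27 0 0" --pt "-1.6 0 0 -36 0 0" --pt "-1.8 0 0 -41 0 0"

```text
time: 30.02
tool_pos: [0.5659, 0.0618, 0.1341]
ee_rot: [0.703, -0.334, -0.377, -0.502]
force: [1.7, 1.6, 3.1]
gripper_width: 0.0479
```

```bash
python3 -c "
from h import *
avg(3)"
```

```text
Mx [ 0.0099 -0.282   0.2156] mean Mx,j7,F [-0.0188 -0.0123 -0.7391 -2.9418  0.6817]
t 30.18 roll -115.0 z 58.7 lat y,z [0.916  2.9626] w 47.8
F [ 0.2333 -1.3626  0.8073] M [-0.0138 -0.3456  0.0397] j7 eff 0.07888990687206388
q [ 0.4144  0.7375 -1.0563  2.1805  1.6583  0.8739  0.0606]
```

Request:
carry_out --pt "-0.3 0 0 -7 0 0" --pt "-0.8 0 0 -17 0 0" --pt "-1.2 0 0 -27 0 0" --pt "-1.6 0 0 -36 0 0" --pt "-1.8 0 0 -41 0 0"

```text
time: 30.8
tool_pos: [0.565, 0.0619, 0.1356]
ee_rot: [0.834, -0.181, -0.47, -0.224]
force: [1.6, 1.0, 2.0]
gripper_width: 0.0479
```

Request:
carry_out --pt "-0.3 0 0 -7 0 0" --pt "-0.8 0 0 -17 0 0" --pt "-1.2 0 0 -27 0 0" --pt "-1.6 0 0 -36 0 0" --pt "-1.9 0 0 -42 0 0"

```text
time: 31.42
tool_pos: [0.564, 0.062, 0.1372]
ee_rot: [0.859, -0.0, -0.504, 0.09]
force: [1.9, 2.1, 1.8]
gripper_width: 0.0476
```

```bash
python3 -c "
from h import *
avg(4)"
```

```text
Mx [-0.0413 -0.3709  0.2146 -0.0952] mean Mx,j7,F [-0.0732 -0.0127 -0.2058 -1.3553 -2.6692]
t 31.62 roll 162.0 z 62.4 lat y,z [-2.7479  1.4023] w 47.8
F [ 0.1824 -1.2046 -2.3392] M [-0.0259 -0.0892 -0.3341] j7 eff -0.008223041659221053
q [ 0.3732  0.6868 -0.9719  2.1833  1.6463  0.7978  1.5023]
```

Request:
carry_out --pt "0 0 0 0 0 0" --pt "0 0 0 0 0 0" --pt "0 0 0 0 0 0" --pt "0 0 0 0 0 0" --pt "0 0 0 0 0 0" --hand -1

```text
time: 32.25
tool_pos: [0.5638, 0.062, 0.1373]
ee_rot: [0.859, -0.0, -0.504, 0.09]
force: [0.5, -0.6, 0.3]
gripper_width: 0.0855
```

Request:
carry_out --pt "-10 0 0 0 0 0" --pt "-30 0 0 0 0 0" --pt "-60 0 0 0 0 0" --pt "-90 0 0 0 0 0" --pt "-110 0 0 0 0 0"

```text
time: 32.88
tool_pos: [0.5089, 0.0728, 0.2342]
ee_rot: [0.86, 0.0, -0.503, 0.091]
force: [0.3, 0.3, 0.2]
gripper_width: 0.0852
```

```bash
python3 -c "
from h import *
st()
for n in('scene','top'): cv2.imwrite('pics/%s7.png'%n,ctrl.capture(n)[:,:,::-1])
c=cv2.imread('pics/scene7.png')[160:240,300:380];d=cv2.imread('pics/top7.png')[180:230,268:318]
cv2.imwrite('pics/c7.png',np.hstack([cv2.resize(c,(400,400),interpolation=cv2.INTER_CUBIC),cv2.resize(d,(400,400),interpolation=cv2.INTER_CUBIC)]))
"
```

```text
t 32.88 roll 161.7 z 174.5 lat y,z [-3.1928  1.3562] w 85.2
F [-0.091  -0.2415 -0.3954] M [-0.0419 -0.5408 -0.1655] j7 eff -0.2786129806190729
q [ 0.4861  0.4359 -1.1166  2.1913  1.2878  0.747   1.7573]
```

View pics/c7.png

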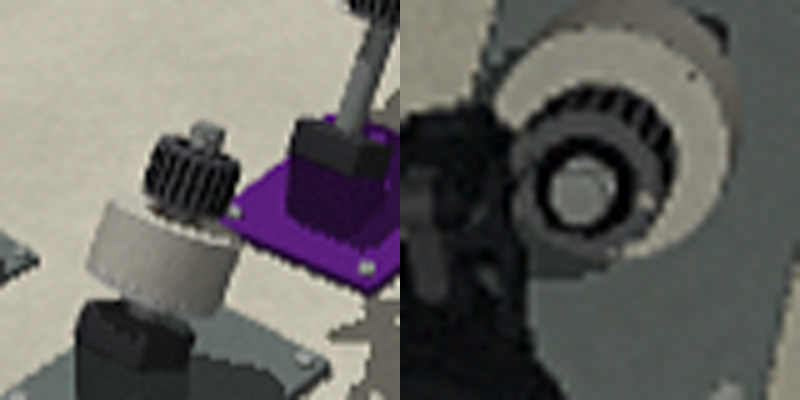

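```bash
python3 - <<'E'
from h import *
def ddash(f,box):
    im=cv2.imread(f);x0,y0,x1,y1=box
    g=im[y0:y1,x0:x1].astype(float).min(2); print(f);print(g.astype(int))
ddash("pics/top0.png",(291,194,300,202))
ddash("pics/top7.png",(293,198,303,209))
def ang(tp,dash,stub):
    # tip on plane of tip height, then ring top centre, intersect dash ray with plane normal a
    T=plane("top",*tp,tip[2]);c=T-a*stub
    o,d=ray("top",*dash);X=o+d*((c-o)@a)/(d@a)
    y2=np.cross(a,e);x2=np.cross(y2,a);v=X-c
    # clockwise seen from free end = rotation about -a
    print("cw angle",np.degrees(np.arctan2(v@np.cross(-a,x2),v@x2)),"r mm",np.linalg.norm(v)*1000)
ang((290.2,203.7),(295.5,197.2),.011)
ang((290.4,203.3),(298.4,204.5),.0137)
E
```

```text
pics/top0.png
[[ 59  50  39  20   2  41  20   0  28]
 [ 62  57  60  68  51  41   1  20  43]
 [ 62  62  60  58  58  74  18  45  31]
 [ 18  50  45  60  91 122  64  39   7]
 [  8   4   6  46 124  93  58  59  10]
 [  1   4   0   6  55  60  58  58  48]
 [106  43   0   0   4  34  63  59  59]
 [ 69  76  45   0   0   2  65  60  62]]
pics/top7.png
[[  9  11  53  66  65  67  27   0  24  75]
 [  2   1   4  53  68  64  62  13  28  62]
 [ 42   0   5  21  68  66  66  39   2  71]
 [ 85  65   0   4  36  67  65  38   4  69]
 [103 100   0   4  33  69  66  44   5  97]
 [ 73 129   2   0  35  65  62  49  32 133]
 [ 86  71   0   4  53 114  79  38  57 132]
 [ 83  31   0   4  68 116 112  42 130 129]
 [ 67   2   4  10  66  64  64  59 130 126]
 [ 13   1   0  50  65  60  33 128 127 124]
 [  0  35  65  64  62  58  96 131 126 124]]
cw angle 29.879057899984907 r mm 18.900948491769533
cw angle 100.99717742085511 r mm 19.908598994707443
```

```bash
python3 - <<'E'
from h import *
a0=cv2.imread("pics/scene0.png");a1=cv2.imread("pics/scene7.png");b0=cv2.imread("pics/top0.png");b1=cv2.imread("pics/top7.png")
for n,p,q,bx in(("cup",a0,a1,(370,228,410,292)),("spare",a0,a1,(434,214,476,252)),("crate",a0,a1,(158,150,258,235)),("cup t",b0,b1,(200,145,245,190)),("spare t",b0,b1,(160,236,206,282)),("crate t",b0,b1,(400,130,502,244))):
    x0,y0,x1,y1=bx;d=np.abs(p[y0:y1,x0:x1].astype(int)-q[y0:y1,x0:x1]).max(2);print(n,(d>40).sum(),d.size)
s=ctrl.observe();print(s['time'],s['joint_vel'],s['force']);ctrl.finish_job()
E
```

```text
cup 433 2560
spare 0 1596
crate 2 8500
cup t 0 2025
spare t 0 2116
crate t 0 11628
32.975 [-0.0151  0.0516  0.0511  0.0046  0.0486  0.0064 -0.0339] [ 0.1851  0.4379 -0.0858]
the job is handed in; nothing more can be done
```

I screwed the ring down until it bore on the roll, backed it off about half a turn, opened the gripper and pulled clear. I handed the job in at 33 s.

- **Bearing point:** The first grip sat off-centre and seemed to slip as the ring came to bear, so I re-centred, gripped harder and felt for the roll again. Both the moment and the axial force began to rise about 29° of tool roll before zero, give or take 5°. The moment then climbed about 0.2 N m per rad. The highest settled moment I read was about 0.2 N m, below the 0.4 N m limit.
- **Back-off:** I turned the ring back about 215° from the deepest point. That is about 170° past the bearing point, so roughly 7.5 mm of end play.
- **Moment spikes:** Three sharp stops during the back-off gave brief spikes: one of −0.6 N m (with a +0.5 N m rebound), then two under 0.4 N m. They look like the gripper decelerating, but I could not confirm that the ring itself saw less.
- **Angle check:** The white dash shows a net turn of about 70° from the start, while the tool's roll gives 60°. I put the 10° difference down to slip in the first grip and pixel error, and did not correct it.
- **Other things in the scene:** The spare roll and the crate look unchanged in both views. The pen cup is unchanged in the top view, but 433 of 2,560 pixels changed around it in the scene view. I think that is the arm's shadow, but I did not look into it further.

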